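Aim the inspection mirror into the drying bay and hold it

TASK

Slide the smoked door of the drying bay fully open (it has an orange tab on top), then take the orange knob on top of the inspection mirror and turn it until the rig's small black camera sees the orange dot on the test panel inside the bay in the middle of the mirror. The mirror springs back if let go, so finish still holding the knob with the mirror steady at that angle, the door left open and the jars, tape roll and marker where they were.

Things in the scene. Friction and masses are not known exactly. Their poses are not given: they have to be found in the camera images.
- bay: Drying bay, fixed: open-topped grey box, origin under its middle, x into the bay (away from the robot at yaw 0), 120 mm deep, 300 mm wide (y), 130 mm high. The left half (+y) of its front is an opening covered by a smoked sliding door 150 mm wide; the right half is closed.
- door_tab (a point): Middle of the orange tab standing up from the top edge of the bay's smoked door: 12 mm thick (x), 40 mm long (y), its top 22 mm above this point, the door's top edge 30 mm below it, the bay's walls 41 mm below it. Axes as the bay's: x into the bay, y along the door's track (+y to the left), z up.
- door (a joint): How far the door is slid open, m: 0 shut, 0.14 fully open at its stop (slid to -y of door_tab). About 2 N friction; it stays where it is left.
- dot (a point): Centre of the orange dot, 36 mm across with a black border, 90 mm above the table, on the front face of a fixed white test panel (60 mm wide, 118 mm high) inside the bay behind the opening, about 50 mm behind the door. Site x points into the bay, z up.
- camera_lens (a point): Centre of the lens of the small black camera, 90 mm above the table, fixed on the inspection rig 158 mm from the mirror's axis; the lens faces the mirror. The rig (camera and mirror on one grey bar) is fixed to the table; the rig's top at the camera is 111 mm high.
- mirror: The turning mirror with its frame and knob, glass 76 mm wide and 72 mm high; origin on its vertical turning axis at table height, x the normal out of the glass, z up.
- knob (a point): Orange bar knob fixed on top of the mirror; this point is its centre, on the mirror's vertical turning axis, 166 mm above the table. 12 mm thick (x), 40 mm long (y, along the mirror plane), 42 mm high; the mirror's black frame (96 mm wide) ends 33 mm below this point. x is the mirror's normal, out of the glass; z up. The glass surface holds the turning axis.
- mirror_angle (a joint): Angle of the mirror, rad: 0 at rest, with the glass squarely facing the camera; grows as the knob is turned clockwise seen from above, to a stop at 1.4. A weak spring (0.06 N m per rad, 0.012 N m at rest) turns it back to 0 when let go. The reflected line of sight turns twice as far as the mirror.
- sight (a point): Centre of the mirror glass, on the turning axis, 90 mm above the table. Its x axis points level along the line on which the camera looks after reflection at the mirror's centre (at rest straight back to the camera); it turns with twice the mirror's angle. The dot is centred in the mirror when it lies on this x axis.
- jar_gold: Jar with gold lid, 59 mm across, 50 mm high, origin under its centre. Bystander: leave it.
- jar_silver: Jar with silver-grey lid, 53 mm across, 44 mm high, origin under its centre. Bystander: leave it.
- tape_fine: Blue tape roll lying flat, 66 mm across, 10 mm high, origin under its centre. Bystander: leave it.
- marker_white: White marker lying flat, 136 mm long (y), 14 mm wide, origin under its centre. Bystander: leave it.

How it is judged:
On the way, in this order (a step that is already met when the one before it is completed fails the run):
1. the door is slid fully open (value of joint door above 0.125 m), for 0.2 s.
2. the held mirror shows the dot to the camera (y of dot in the frame of sight between -0.03 and 0.03 m and x of dot in the frame of sight above 0.05 m and contact force between the fingers and mirror above 1 N and distance between the grasp point and knob below 0.04 m and value of joint door above 0.125 m), for 0.3 s.
At the end, for the whole second after the job is handed in: Door within 15 mm of its open stop; the camera's reflected line of sight passes within 30 mm sideways of the dot's centre; grasp within 40 mm of the knob's centre, contact over 1 N, mirror steady (under 0.08 rad/s); jars, tape roll and marker within 30 mm of their starts (all of step 2 and velocity of joint mirror_angle between -0.08 and 0.08 rad/s and distance of each of jar_gold, jar_silver, tape_fine, marker_white from where it was at the start of the episode below 0.03 m); the arm keeps its last pose, push and grip.
It fails at once if a jar, the tape roll or the marker is moved 30 mm or more (distance of any of jar_gold, jar_silver, tape_fine, marker_white from where it was at the start of the episode above 0.03 m).
It also fails if it takes over 48 s, if anything falls off the work surface, if the arm or the gripper's body presses on something with over 40 N, if the wrist force passes 120 N, or if a joint passes its speed limit or range.

ROBOT

A 7-joint arm with a two-finger parallel gripper is mounted at the origin on a cart in front of the work surface, level with it; the furniture and walls round the work are solid. World frame = base frame: x ahead of the robot, y to its left, z up, the work surface at z = 0. Lengths are in m, angles in rad, forces in N, time in s.
With the tool pointing down it reaches from about 0.4 to 0.85 m from the base axis. Payload 10.4 kg.
Tool frame: the origin (TCP) lies at the very end of the fingers, on their centre line; the grasp point (between the pads) lies 19 mm behind it; y points along the fingers, x is the direction in which the jaws open and shut, and the axes are right-handed (so a half turn about y gives the same grasp; the last joint's range is limited). The gripper opens to 87 mm and grips with 3 to 60 N. Pads are 19 mm wide; open, the fingers measure 117 mm over their backs; the gripper's body (75 mm by 190 mm) begins 51 mm behind the grasp point.
Start: joints at [-1.285, 0.332, -0.065, 1.46, 0.022, 1.35, -0.088], TCP at [0.19, 0.595, 0.223] pointing down, gripper open.
Joint ranges: [-2.6, 2.6], [-0.5, 2.12], [-1.47, 1.34], [0.16, 2.42], [-1.27, 4.41], [0.06, 2.06], [-2.6, 2.6]. Speed limits (rad/s): [2.22, 2.22, 2.79, 2.79, 3.14, 3.14, 3.14].

INTERFACE

Orientations are given as a unit quaternion [x, y, z, w].
In Python, from bench import readout, vision, r gives the robot as it stands.
- The arm moves only by the tool arm_command, never from a script. Its argument "targets" is a list that holds one entry, the list of rows, each a list of 6 numbers: the shift along the tool's x, y, z in m, then the turn, a rotation vector about the tool's x, y, z in degrees. A call has 1 to 12 rows; each row shifts and turns the commanded pose from where the row before left it, along the tool's axes as they then stand; what a row does not reach is not made up. A row lasts 1/12 s, in which the tool goes at most 41.7 mm and 7.16 degrees, less where a joint would pass 70% of its speed; a pose out of reach is approached as far as the arm can. A call is refused whole if a number of a shift passes 0.0417 or a number of a turn 7.16, either way. A call with a gripper value outside its range is refused whole. "hand" is the opening, from 0 (shut) to 1 (fully open), set as the call begins (left out, the last holds). The fingers move at their own pace and stop on an object; "grip_force" is the grip in N (left out, the last holds). Time passes only in rows, so rows that do not move let the fingers close. It gives the time, the measured TCP pose, the force and the opening at its end, in the units of the state.
- readout.read_state(): the state, without advancing time (a new reading comes with each control period).
- vision.camera(name): name is "side" or "top" or "wrist"; returns a dict with "pixels" (480x640x3 uint8, blue, green, red), "fovy" (degrees; the focal length in pixels is half the picture's height over the tangent of half this angle, whatever the lens; pixels are square), "cx", "cy" (the principal point, pixels), "R" (3x3) and "t" (3): a world point X has camera coordinates R X + t; the wrist camera has in their place "mount" (4x4, takes a point from camera to tool coordinates, whose origin is the TCP and whose axes are the tool frame's). Camera axes: x right, y down, z forward; pixel columns grow to the right and rows downward; lengths in m; the calibration is good to about 2 mm. A picture is of the moment at which its call begins: read the wrist's pose just before it. There is no depth.
- r.close_job(): hands the job in, once; it reports no verdict.
The state is a dict: "time": time; "joint_positions": joint angles; "joint_vel": joint speeds; "joint_torque": joint torques, N m; "ee_pos": TCP position; "eef_rot": TCP orientation; "ft_force": force on the tool from outside, world axes, zero at the start; "torque": the same for the moment, N m; "width": finger opening in m.
Only numpy, scipy, OpenCV 4.12 (cv2) and the standard library are available. Lean on these libraries where they do the work, as an engineer would, in place of code of your own. Each camera call takes 0.05 s, during which the arm holds its last target.

## Working session

There is one attempt and no reset: what is moved stays moved. The work goes in short steps, Python scripts to look and compute and a tool call to move; the robot and the scene stay as the last step left them, time stands still between calls to the robot, and variables do not carry over. Pictures are saved under pics/ and viewed, and the job is handed in when it is done.

Besides the shell and the picture viewer there is one more tool, called after "Request:" as name(argument=value, ...), one argument or row to a line, values as JSON. arm_command: Moves the arm, as the interface text tells. Its arguments: {"type":"object","properties":{"targets":{"type":"array","items":{"type":"array","items":{"type":"array","items":{"type":"number"}}}},"hand":{"type":"number"},"grip_force":{"type":"number"}},"required":["targets"]}

```bash
ls; mkdir -p pics; python3 - <<'E'
from bench import readout, vision, r
import cv2
s=readout.read_state()
for k,v in s.items(): print(k,v)
for n in("side","top","wrist"):
    c=vision.camera(n); cv2.imwrite(f"pics/{n}0.png",c["pixels"]); print(n,{k:v for k,v in c.items() if k!="pixels"})
E
```

```text
pics
time 0.0
joint_positions [-1.28457238  0.33287834 -0.06469995  1.46094447  0.02159442  1.34992777
 -0.08850971]
joint_vel [ 8.27009039e-05 -2.64866908e-04  5.21731454e-04 -4.01688717e-04
 -8.50770292e-04 -4.92175159e-04 -1.08371230e-03]
joint_torque [ 1.50756728e-04 -6.23243666e+01  2.48160877e-02 -3.89912724e+01
 -6.13201456e-02  3.95428156e-02  1.40492457e-04]
ee_pos [0.18984484 0.59504961 0.22174841]
eef_rot [ 0.57127134  0.41675044 -0.41755814 -0.57062538]
ft_force [ 0.38082025  0.46353812 -0.00580999]
torque [ 0.02746864  0.07733042 -0.00515074]
width 0.08643413921582552
side {'fovy': 45.14097236922594, 'cx': 325.29810374952376, 'cy': 245.43343786723102, 'R': array([[ 0.64341888,  0.76540734, -0.01279656],
       [ 0.41445375, -0.36235635, -0.83482092],
       [-0.64361497,  0.53183595, -0.55037286]]), 't': array([-0.33444971, -0.12228356,  1.707554  ])}
top {'fovy': 42.37274732061879, 'cx': 319.33802992262105, 'cy': 239.76242185873457, 'R': array([[-0.02414218, -0.99964954, -0.01086073],
       [-0.98693932,  0.02556324, -0.15905124],
       [ 0.15927313,  0.00687904, -0.98721059]]), 't': array([0.00754228, 0.52246312, 1.30411029])}
wrist {'fovy': 70.39760703154465, 'cx': 324.2490794078681, 'cy': 240.20910683682868, 'mount': array([[ 9.99999010e-01, -1.38474291e-03,  2.51165078e-04,
         3.26941224e-04],
       [-6.51771186e-04, -2.97512859e-01,  9.54717588e-01,
        -1.61705503e-01],
       [-1.24731357e-03, -9.54716807e-01, -2.97513467e-01,
         8.24083046e-02],
       [ 0.00000000e+00,  0.00000000e+00,  0.00000000e+00,
         1.00000000e+00]])}
```

View pics/top0.png

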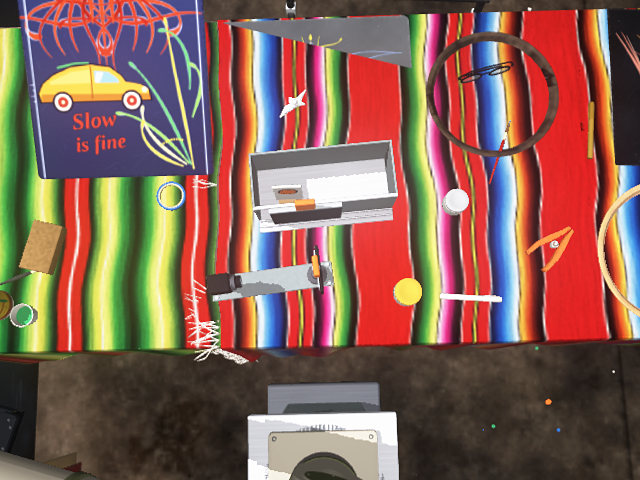

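View pics/side0.png

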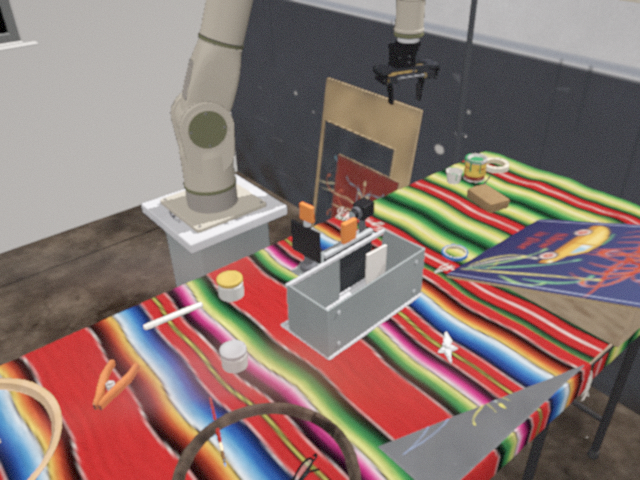

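View pics/wrist0.png

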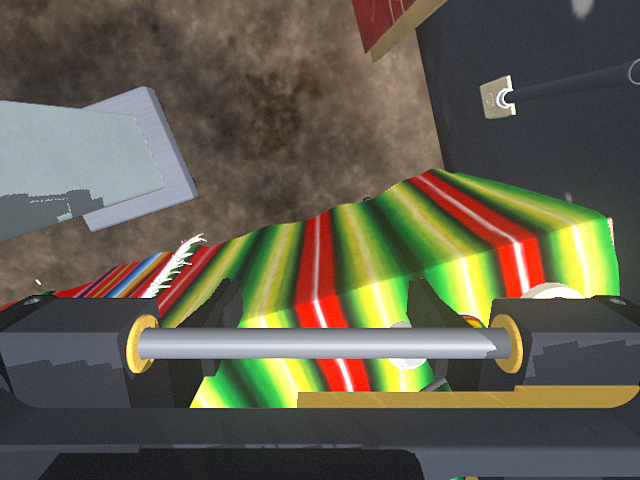

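The top view shows the door tab at about (304,204), the knob at (316,262), the rig camera at (220,284), and the dot panel at about (288,190). The side view has the knob at (307,212) and the tab at (348,230). I'll zoom in and measure with masks.

```bash
cat > h.py <<'E'
import numpy as np, cv2
def f(c): return 240/np.tan(np.radians(c["fovy"])/2)
def ray(c,u,v):
    d=np.array([(u-c["cx"])/f(c),(v-c["cy"])/f(c),1.]); R=np.array(c["R"]);t=np.array(c["t"])
    d=R.T@d; return -R.T@t, d/np.linalg.norm(d)
def onz(c,u,v,z):
    o,d=ray(c,u,v); return o+d*(z-o[2])/d[2]
def tri(a,b):
    (o1,d1),(o2,d2)=a,b
    A=np.c_[d1,-d2]; s=np.linalg.lstsq(A,o2-o1,rcond=None)[0]
    p,q=o1+d1*s[0],o2+d2*s[1]; return (p+q)/2,np.linalg.norm(p-q)
def proj(c,X):
    p=np.array(c["R"])@X+c["t"]; return np.array([c["cx"]+f(c)*p[0]/p[2],c["cy"]+f(c)*p[1]/p[2]])
def orange(im):
    h=cv2.cvtColor(im,cv2.COLOR_BGR2HSV); return cv2.inRange(h,(5,140,90),(20,255,255))
E
python3 - <<'E'
from h import *
from bench import vision
T=vision.camera("top");S=vision.camera("side")
for n,c,(x,y,w,h) in(("top",T,(200,130,200,180)),("side",S,(270,180,180,180))):
    im=c["pixels"]
    cv2.imwrite(f"pics/{n}crop.png",cv2.resize(im[y:y+h,x:x+w],None,fx=3.3,fy=3.3,interpolation=cv2.INTER_CUBIC))
    m=orange(im)
    N,l,st,ce=cv2.connectedComponentsWithStats(m)
    for i in range(1,N):
        if st[i,4]>12 and x<ce[i][0]<x+w and y<ce[i][1]<y+h:
            pts=np.argwhere(l==i)[:,::-1].astype(np.int32)
            print(n,st[i],ce[i].round(1),cv2.boxPoints(cv2.minAreaRect(pts)).round(1).tolist())
E
```

```text
top [ 240   28   14  245 1308] [246.1 151. ] [[239.8000030517578, 272.0], [242.0, 28.0], [253.89999389648438, 28.100000381469727], [251.6999969482422, 272.1000061035156]]
top [279 190  17   4  52] [287.  191.4] [[279.0, 193.0], [279.0, 190.0], [295.0, 190.0], [295.0, 193.0]]
top [295 199  20  12 187] [304.2 204.2] [[294.5, 200.0], [313.5, 198.5], [314.3999938964844, 208.60000610351562], [295.29998779296875, 210.10000610351562]]
top [295 235   1  25  25] [295. 247.] [[295.0, 259.0], [295.0, 259.0], [295.0, 235.0], [295.0, 235.0]]
top [291 240   1  19  19] [291. 249.] [[291.0, 258.0], [291.0, 258.0], [291.0, 240.0], [291.0, 240.0]]
top [311 255   9  22 129] [315.4 265.8] [[310.29998779296875, 255.39999389648438], [316.79998779296875, 254.5], [319.79998779296875, 275.8999938964844], [313.3999938964844, 276.79998779296875]]
top [205 262   1  21  21] [205. 272.] [[205.0, 282.0], [205.0, 282.0], [205.0, 262.0], [205.0, 262.0]]
side [299 202  16  21 261] [306.5 211.9] [[299.0, 202.0], [314.0, 202.0], [314.0, 222.0], [299.0, 222.0]]
side [316 218  42  25 474] [341.8 229.9] [[315.6000061035156, 223.6999969482422], [356.6000061035156, 217.3000030517578], [360.1000061035156, 239.60000610351562], [319.1000061035156, 246.0]]
side [435 274  22  16  28] [444.8 280.5] [[435.0, 274.0], [435.79998779296875, 272.8999938964844], [456.6000061035156, 288.1000061035156], [455.8999938964844, 289.20001220703125]]
side [401 311  40  34  61] [421.6 329.3] [[399.70001220703125, 312.6000061035156], [401.29998779296875, 310.6000061035156], [440.5, 343.3999938964844], [438.79998779296875, 345.3999938964844]]
side [398 314  41  34  61] [417.5 330.8] [[397.1000061035156, 315.0], [398.3999938964844, 313.5], [438.1000061035156, 346.8999938964844], [436.79998779296875, 348.5]]
```

View pics/topcrop.png

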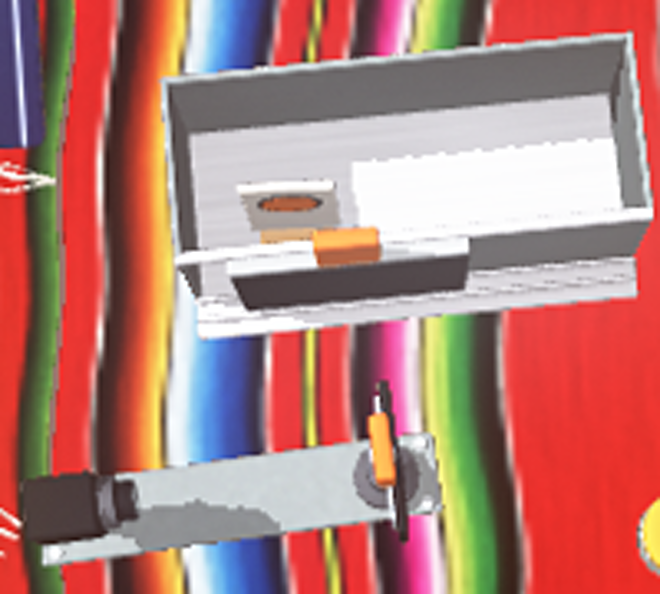

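View pics/sidecrop.png

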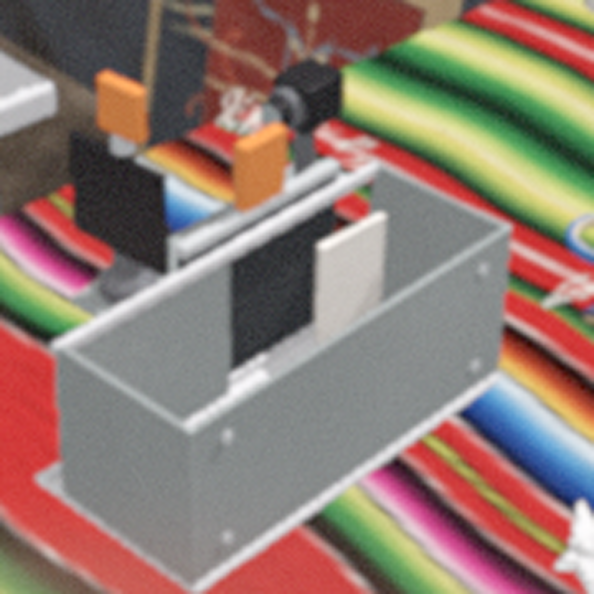

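```bash
python3 - <<'E'
from h import *
from bench import vision
T=vision.camera("top");S=vision.camera("side")
o=[]
for n,c,(x,y,w,h) in(("tt",T,(270,180,60,40)),("tk",T,(290,245,60,40)),("st",S,(315,210,60,40)),("sk",S,(285,195,60,40))):
    o.append(cv2.resize(c["pixels"][y:y+h,x:x+w],None,fx=6.6,fy=6.6,interpolation=cv2.INTER_NEAREST))
cv2.imwrite("pics/z.png",np.vstack([np.hstack(o[:2]),np.hstack(o[2:])]))
for c in(T,S): print(ray(c,320,240)[0])
E
```

```text
[ 0.30811175 -0.01478724  1.37061181]
[ 1.36487946 -0.69645857  0.8334267 ]
```

View pics/z.png

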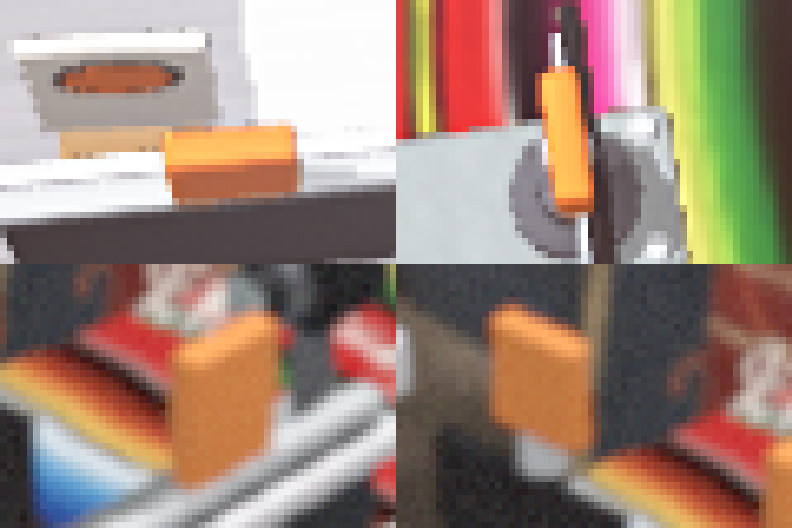

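```bash
python3 - <<'E'
from h import *
from bench import vision
T=vision.camera("top");S=vision.camera("side")
h=.5
print("tabtop",tri(ray(T,305-h,202.1-h),ray(S,349-h,220.4-h)))
print("knobtop",tri(ray(T,315.8-h,265.2-h),ray(S,307.3-h,204.1-h)))
q=lambda u,v,x,y:(u/6.6+x-h,v/6.6+y-h)
z=.193
a=[onz(T,*q(u,v,270,180),z) for u,v in((165,133),(295,125),(298,158),(168,168))]
print("tab yaw edges",np.degrees([np.arctan2(*(a[0]-a[1])[:2]),np.arctan2(*(a[3]-a[2])[:2])]), [np.linalg.norm(a[0]-a[1]),np.linalg.norm(a[1]-a[2])],np.mean(a,0))
a=[onz(T,*q(u-396,v,290,245),.187) for u,v in((541,70),(576,66),(592,203),(557,210))]
print("knob",np.mean(a,0),np.degrees(np.arctan2(*(a[0]-a[3])[:2])), np.linalg.norm(a[0]-a[3]),np.linalg.norm(a[0]-a[1]))
c=lambda u,v:(u/3.3+200-h,v/3.3+130-h)
print("dot",onz(T,287,191.6,.09))
print("bay top corners FL,BL,BR,FR",[onz(T,*c(u,v),.13).round(3) for u,v in((178,258),(163,80),(630,36),(650,213))])
print("cam top",[onz(T,*c(u,v),.111).round(3) for u,v in((25,482),(95,472),(100,528),(30,540))],"lens",onz(T,*c(125,498),.09))
E
```

```text
tabtop (array([0.57429399, 0.02126904, 0.1949645 ]), np.float64(0.002147990558869651))
knobtop (array([0.45128095, 0.00367119, 0.18981802]), np.float64(0.003206263197415834))
tab yaw edges [-2.07892574 -2.97661754] [np.float64(0.03843602175241372), np.float64(0.010000218267636042)] [0.57402112 0.02032742 0.193     ]
knob [0.44959107 0.00236784 0.187     ] 84.80597988220501 0.041329810398446194 0.010295204266325292
dot [0.62002663 0.06026458 0.09      ]
bay top corners FL,BL,BR,FR [array([0.578, 0.127, 0.13 ]), array([0.693, 0.136, 0.13 ]), array([ 0.714, -0.159,  0.13 ]), array([ 0.599, -0.167,  0.13 ])]
cam top [array([0.443, 0.225, 0.111]), array([0.448, 0.182, 0.111]), array([0.413, 0.179, 0.111]), array([0.407, 0.222, 0.111])] lens [0.43367931 0.16630486 0.09      ]
```

The points agree with the text: tab middle at z about 0.172 against 0.171 expected, knob at 0.166, lens to axis about 0.16 m. I put the bay yaw at +4.1° and the mirror normal at about 95.4°. The dot lies at about 18.5° from the axis, so the mirror should turn about 38.5°. Next I'll work out the move in tool axes.

```bash
cat >> h.py <<'E'
from scipy.spatial.transform import Rotation as Ro
def plan(goal,yaw,s=None):
    """tool x at yaw(deg) in world (mod 180), y down; print shift in current tool axes and turn about tool y"""
    from bench import readout
    s=readout.read_state(); R=Ro.from_quat(s["eef_rot"]).as_matrix()
    print("t",s["time"],"pos",np.round(s["ee_pos"],4),"F",np.round(s["ft_force"],1),"w",round(s["width"],4),"q",np.round(s["joint_positions"],2))
    print("tool x yaw",np.degrees(np.arctan2(R[1,0],R[0,0])).round(2),"y",R[:,1].round(3))
    a=np.radians(yaw); x=np.array([np.cos(a),np.sin(a),0]);y=np.array([0,0,-1.]);G=np.c_[x,y,np.cross(x,y)]
    for g,n in((G,"A"),(G@np.diag([-1,1,-1]),"B")):
        print(n,"rotvec deg",np.degrees(Ro.from_matrix(R.T@g).as_rotvec()).round(2))
    d=np.array(goal)-s["ee_pos"]; print("world d",d.round(4),"tool d mm",(R.T@d*1000).round(1),"in goal A axes",(G.T@d*1000).round(1))
E
python3 -c "
from h import *
plan([.574,.021,.153],4.1)"
```

```text
t 0.45 pos [0.1899 0.5954 0.2225] F [ 0.5 -0.3 -0.2] w 0.0871 q [-1.28  0.33 -0.06  1.46  0.02  1.35 -0.09]
tool x yaw 72.31 y [ 0. -0. -1.]
A rotvec deg [ 0.   68.21 -0.  ]
B rotvec deg [  -0.   -111.79   -0.  ]
world d [ 0.3841 -0.5744 -0.0695] tool d mm [-430.6   69.5 -540.5] in goal A axes [ 342.    69.5 -600.4]
```

Request:
arm_command(
  targets=[
    [[0,0,-0.04,0,3.8,0],[0,0,-0.04,0,3.8,0],[0,0,-0.04,0,3.8,0],[0,0,-0.04,0,3.8,0],[0,0,-0.04,0,3.8,0],[0,0,-0.04,0,3.8,0],[0,0,-0.04,0,3.8,0],[0,0,-0.04,0,3.8,0],[0,0,-0.04,0,3.8,0],[0,0,-0.04,0,3.8,0]],
  ],
  hand=1,
  grip_force=20,
)

```text
time: 1.28
ee_pos: [0.5138, 0.3699, 0.2225]
eef_rot: [-0.676, -0.208, 0.207, 0.676]
ft_force: [-0.2, 1.2, -0.7]
width: 0.0872
```

```bash
python3 -c "
from h import *
plan([.574,.021,.153],4.1)"
```

```text
t 1.2833 pos [0.5138 0.3699 0.2225] F [-0.2  1.2 -0.7] w 0.0872 q [-0.86  0.35  0.22  1.45 -0.08  1.35 -0.05]
tool x yaw 34.13 y [ 0.  0. -1.]
A rotvec deg [-1.000e-02  3.003e+01  2.000e-02]
B rotvec deg [ 2.0000e-02 -1.4997e+02  1.0000e-02]
world d [ 0.0602 -0.3489 -0.0695] tool d mm [-145.9   69.5 -322.6] in goal A axes [  35.1   69.5 -352.3]
```

Request:
arm_command(
  targets=[
    [[-0.006,0,-0.038,0,3.3,0],[-0.006,0,-0.038,0,3.3,0],[-0.006,0,-0.038,0,3.3,0],[-0.006,0,-0.038,0,3.3,0],[-0.006,0,-0.038,0,3.3,0],[-0.006,0,-0.038,0,3.3,0],[-0.006,0,-0.038,0,3.3,0],[-0.006,0,-0.038,0,3.3,0],[-0.006,0,-0.038,0,3.3,0],[0,0,0,0,0.3,0],[0,0,0,0,0,0]],
  ],
)

```text
time: 2.2
ee_pos: [0.5845, 0.0337, 0.2229]
eef_rot: [0.707, 0.025, -0.025, -0.707]
ft_force: [0.5, 1.7, -0.1]
width: 0.087
```

```bash
python3 - <<'E'
from h import *
from bench import vision
plan([.574,.021,.153],4.1)
for n in("wrist","top"):
    cv2.imwrite(f"pics/{n}1.png",vision.camera(n)["pixels"])
E
```

```text
t 2.2 pos [0.5845 0.0337 0.2229] F [ 0.5  1.7 -0.1] w 0.087 q [-0.52  0.25  0.46  1.59 -0.11  1.32  0.03]
tool x yaw 4.01 y [ 0.001 -0.    -1.   ]
A rotvec deg [ 0.02 -0.09  0.04]
B rotvec deg [-6.0000e-02  1.7991e+02  3.0000e-02]
world d [-0.0105 -0.0127 -0.0699] tool d mm [-11.4  69.9 -11.9] in goal A axes [-11.4  69.9 -11.9]
```

View pics/wrist1.png

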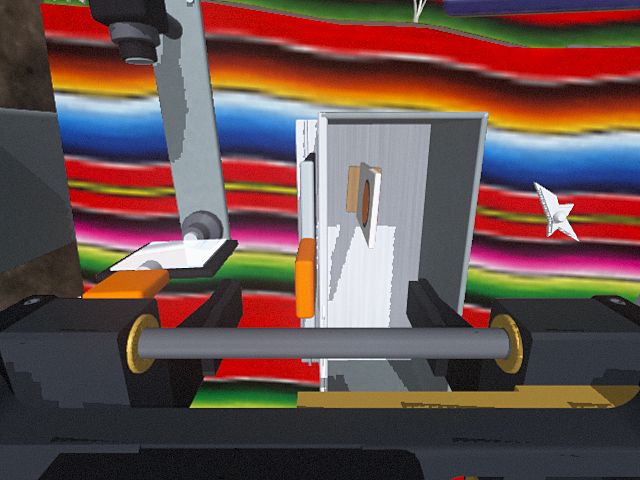

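The wrist view shows the tab at (297–316, 237–318), left of the centre line. The knob is at (125,285) and the dot at (367,195). I'll cross-check these positions.

```bash
cat >> h.py <<'E'
def wcam():
    from bench import readout,vision
    s=readout.read_state(); c=vision.camera("wrist"); M=c["mount"]; R=Ro.from_quat(s["eef_rot"]).as_matrix()
    Rc=R@M[:3,:3]; tc=R@M[:3,3]+s["ee_pos"]; c=dict(c); c["R"]=Rc.T; c["t"]=-Rc.T@tc; return c
E
python3 - <<'E'
from h import *
from bench import vision
c=wcam(); T=vision.camera("top"); im=c["pixels"]
cv2.imwrite("pics/z2.png",cv2.resize(im[150:330,60:420],None,fx=2.2,fy=2.2,interpolation=cv2.INTER_CUBIC))
print(ray(c,0,0)[0])
m=orange(im); N,l,st,ce=cv2.connectedComponentsWithStats(m)
for i in range(1,N):
    if st[i,4]>100: print(st[i],ce[i].round(1))
print("tab",onz(c,305,277,.193),"dot",tri(ray(c,367,195),ray(T,287,191.6)))
E
```

```text
[0.57786185 0.11961247 0.38430101]
[  50   58  108   36 2275] [101.5  78.3]
[ 210   60  430   72 9114] [424.7  99.5]
[ 68 181 106  10 204] [119.7 187.2]
[225 183  72  10 128] [260.6 186.7]
[362 188   7  41 186] [364.9 208. ]
[ 86 192  82   8 135] [125.3 196.2]
[226 192  64   7 114] [255.7 193.9]
[477 209  67  12 140] [509.5 216.3]
[567 219  73   5 145] [604.6 220.8]
[575 226  65   6 126] [608.4 227.9]
[ 294  244   21   80 1497] [304.6 284. ]
[  84  273   86   26 1626] [131.6 286.6]
[130 315  29  37 254] [142.2 327.8]
[130 352  21  21 123] [139.9 362.7]
[297 391  19  17 113] [304.4 397.3]
[316 392  30  11 103] [330.  396.3]
tab [0.57254602 0.03626265 0.193     ] dot (array([0.62790202, 0.06411465, 0.04587763]), np.float64(0.006156334297228919))
```

View pics/z2.png

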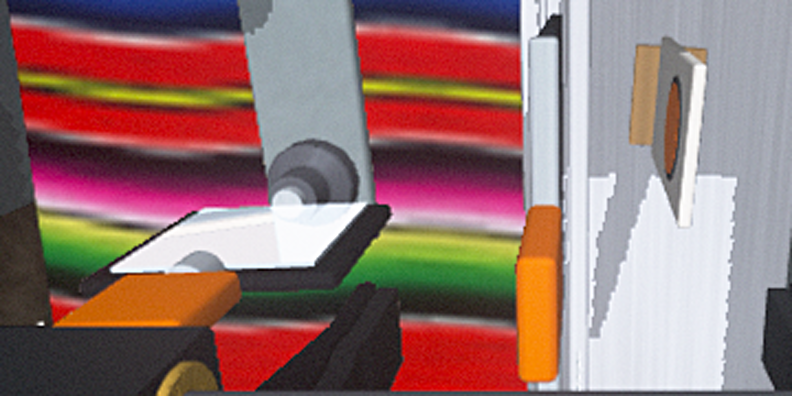

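```bash
python3 - <<'E'
from h import *
from bench import vision
c=wcam(); T=vision.camera("top")
print("tab",onz(c,303.6,294,.193),tri(ray(c,303.6,294),ray(T,304.5,201.6)),"dot",tri(ray(c,365.6,208.6),ray(T,287,191.6)),onz(c,365.6,208.6,.09))
plan([.574,.021,.153],4.1)
E
```

```text
tab [0.57236132 0.0255922  0.193     ] (array([0.57380363, 0.02144526, 0.18657367]), np.float64(0.003693540799008133)) dot (array([0.61988452, 0.0606147 , 0.08798258]), np.float64(0.0013212872314798368)) [0.61898201 0.06128621 0.09      ]
t 2.5 pos [0.5845 0.038  0.2224] F [-0.9  0.  -0. ] w 0.0868 q [-0.52  0.25  0.46  1.59 -0.11  1.32  0.03]
tool x yaw 4.45 y [-0.  0. -1.]
A rotvec deg [-0.02  0.35 -0.01]
B rotvec deg [-1.0000e-02 -1.7965e+02  3.0000e-02]
world d [-0.0105 -0.017  -0.0694] tool d mm [-11.7  69.4 -16.2] in goal A axes [-11.6  69.4 -16.2]
```

Request:
arm_command(
  targets=[
    [[-0.012,0,-0.015,0,0,0],[0,0.02,0,0,0,0],[0,0.025,0,0,0,0],[0,0.024,0,0,0,0],[0,0,0,0,0,0],[0,0,0,0,0,0]],
  ],
)

```text
time: 3.0
ee_pos: [0.573, 0.0213, 0.153]
eef_rot: [0.707, 0.026, -0.028, -0.706]
ft_force: [0.1, 0.2, 0.5]
width: 0.0872
```

Request:
arm_command(
  targets=[
    [[0,0,0,0,0,0],[0,0,0,0,0,0],[0,0,0,0,0,0],[0,0,0,0,0,0],[0,0,0,0,0,0],[0,0,0,0,0,0],[0,0,0,0,0,0],[0,0,0,0,0,0],[0,0,0,0,0,0],[0,0,0,0,0,0]],
  ],
  hand=0,
  grip_force=20,
)

```text
time: 3.83
ee_pos: [0.5736, 0.0207, 0.1535]
eef_rot: [-0.707, -0.027, 0.027, 0.707]
ft_force: [0.2, -0.0, -0.6]
width: 0.0285
```

```bash
python3 - <<'E'
from h import *
plan([.581,-.08,.153],4.1)
cv2.imwrite("pics/w3.png",wcam()["pixels"])
E
```

```text
t 3.8333 pos [0.5736 0.0207 0.1535] F [ 0.2 -0.  -0.6] w 0.0285 q [-0.5   0.28  0.46  1.71 -0.13  1.18  0.07]
tool x yaw 4.3 y [-0.  0. -1.]
A rotvec deg [-0.   0.2 -0. ]
B rotvec deg [  -0.  -179.8    0. ]
world d [ 0.0074 -0.1007 -0.0005] tool d mm [  -0.2    0.5 -100.9] in goal A axes [   0.2    0.5 -100.9]
```

View pics/w3.png

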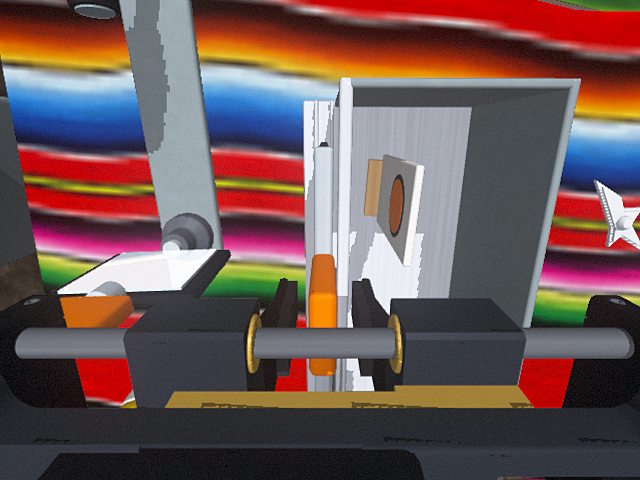

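The fingers are closing evenly either side of the tab, now at (323,315). They need a little more time.

Request:
arm_command(
  targets=[
    [[0,0,0,0,0,0],[0,0,0,0,0,0],[0,0,0,0,0,0],[0,0,0,0,0,0],[0,0,0,0,0,0],[0,0,0,0,0,0]],
  ],
)

```text
time: 4.38
ee_pos: [0.5729, 0.0207, 0.1534]
eef_rot: [-0.707, -0.026, 0.027, 0.707]
ft_force: [-6.3, 0.3, 2.7]
width: 0.0121
```

Request:
arm_command(
  targets=[
    [[0,0,-0.004,0,0.1,0],[0,0,-0.01,0,0.1,0],[0,0,-0.012,0,0,0],[0,0,-0.012,0,0,0],[0,0,-0.012,0,0,0],[0,0,-0.012,0,0,0],[0,0,-0.012,0,0,0],[0,0,-0.012,0,0,0],[0,0,-0.006,0,0,0],[0,0,-0.003,0,0,0],[0,0,0,0,0,0]],
  ],
)

```text
time: 5.3
ee_pos: [0.5799, -0.075, 0.1535]
eef_rot: [0.707, 0.025, -0.025, -0.707]
ft_force: [-5.7, -2.1, 4.3]
width: 0.0118
```

```bash
python3 - <<'E'
from h import *
from bench import vision
plan([.581,-.08,.153],4.1)
cv2.imwrite("pics/w4.png",wcam()["pixels"]); cv2.imwrite("pics/s4.png",vision.camera("side")["pixels"])
E
```

```text
t 5.3 pos [ 0.5799 -0.075   0.1535] F [-5.7 -2.1  4.3] w 0.0118 q [-0.37  0.31  0.5   1.68 -0.16  1.19  0.25]
tool x yaw 4.05 y [-0.001 -0.    -1.   ]
A rotvec deg [ 0.02 -0.05 -0.07]
B rotvec deg [1.0000e-01 1.7995e+02 3.0000e-02]
world d [ 0.0011 -0.005  -0.0005] tool d mm [ 0.7  0.5 -5.1] in goal A axes [ 0.7  0.5 -5.1]
```

View pics/w4.png

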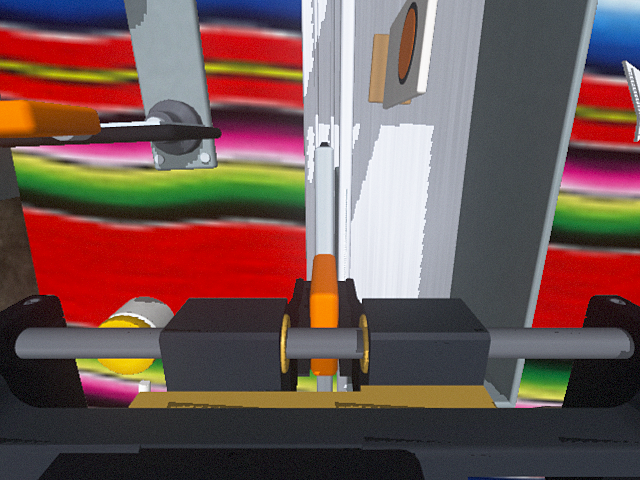

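The tab is held and has moved with the hand, and the door's left edge now sits well past the dot. Next I'll push on to the stop.

Request:
arm_command(
  targets=[
    [[0,0,-0.003,0,0,0],[0,0,-0.003,0,0,0],[0,0,-0.003,0,0,0],[0,0,-0.003,0,0,0],[0,0,0,0,0,0]],
  ],
)

```text
time: 5.82
ee_pos: [0.5808, -0.0862, 0.1535]
eef_rot: [-0.707, -0.025, 0.026, 0.707]
ft_force: [-5.8, -1.3, 5.9]
width: 0.0123
```

```bash
python3 - <<'E'
from h import *
plan([.581,-.08,.153],4.1)
E
```

```text
t 5.8167 pos [ 0.5808 -0.0862  0.1535] F [-5.8 -1.3  5.9] w 0.0123 q [-0.35  0.32  0.51  1.68 -0.16  1.19  0.27]
tool x yaw 4.1 y [-0.001  0.    -1.   ]
A rotvec deg [-0.01 -0.   -0.07]
B rotvec deg [ 1.1e-01  1.8e+02 -2.0e-02]
world d [ 0.0002  0.0062 -0.0005] tool d mm [0.7 0.5 6.1] in goal A axes [0.7 0.5 6.1]
```

Request:
arm_command(
  targets=[
    [[0,0,-0.003,0,0,0],[0,0,-0.003,0,0,0],[0,0,-0.003,0,0,0],[0,0,0,0,0,0]],
  ],
)

```text
time: 6.15
ee_pos: [0.581, -0.0894, 0.1534]
eef_rot: [-0.704, -0.026, 0.028, 0.709]
ft_force: [-12.2, 16.4, 10.5]
width: 0.0117
```

```bash
python3 - <<'E'
from h import *
plan([.581,-.08,.153],4.1)
cv2.imwrite("pics/w5.png",wcam()["pixels"])
E
```

```text
t 6.15 pos [ 0.581  -0.0894  0.1534] F [-12.2  16.4  10.5] w 0.0117 q [-0.34  0.32  0.51  1.67 -0.17  1.19  0.29]
tool x yaw 4.35 y [-0.004  0.007 -1.   ]
A rotvec deg [-0.42  0.25 -0.18]
B rotvec deg [  -0.27 -179.75    0.66]
world d [-0.      0.0094 -0.0004] tool d mm [0.7 0.4 9.3] in goal A axes [0.7 0.4 9.3]
```

View pics/w5.png

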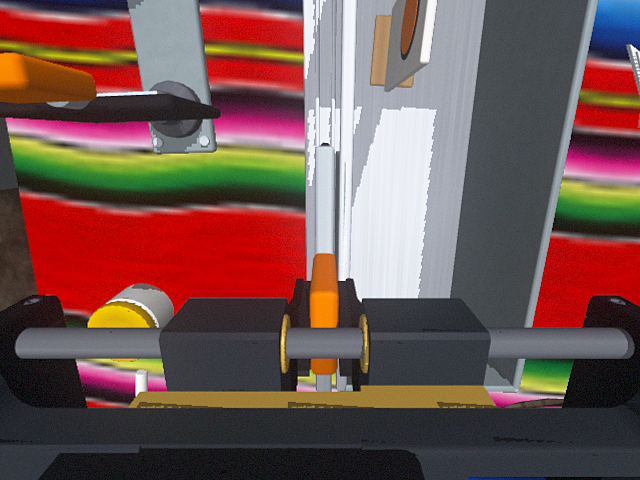

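The +y force jumped to 16 N, so the door is at its stop. I'll relax the push, let go and lift.

Request:
arm_command(
  targets=[
    [[0,0,0.003,0,0,0],[0,0,0.002,0,0,0],[0,0,0,0,0,0]],
  ],
)

```text
time: 6.45
ee_pos: [0.581, -0.089, 0.1534]
eef_rot: [-0.706, -0.025, 0.026, 0.707]
ft_force: [-6.0, 0.7, 3.5]
width: 0.0117
```

Request:
arm_command(
  targets=[
    [[0,0,0,0,0,0],[0,0,0,0,0,0],[0,0,0,0,0,0],[0,0,0,0,0,0],[0,-0.02,0,0,0,0],[0,-0.04,0,0,0,0],[0,-0.025,0,0,0,0]],
  ],
  hand=1,
)

```text
time: 7.03
ee_pos: [0.582, -0.0902, 0.2411]
eef_rot: [0.707, 0.026, -0.025, -0.707]
ft_force: [2.2, 0.2, 0.1]
width: 0.0503
```

```bash
python3 - <<'E'
from h import *
plan([.45,.003,.149],95.4)
cv2.imwrite("pics/w6.png",wcam()["pixels"])
E
```

```text
t 7.0333 pos [ 0.582  -0.0902  0.2411] F [2.2 0.2 0.1] w 0.0503 q [-0.36  0.26  0.53  1.56 -0.13  1.36  0.25]
tool x yaw 4.09 y [ 0.001 -0.    -1.   ]
A rotvec deg [ 8.000e-02 -9.131e+01  5.000e-02]
B rotvec deg [-5.000e-02  8.869e+01  8.000e-02]
world d [-0.132   0.0932 -0.0921] tool d mm [-125.2   91.9  102.5] in goal A axes [105.3  92.1 122.7]
```

View pics/w6.png

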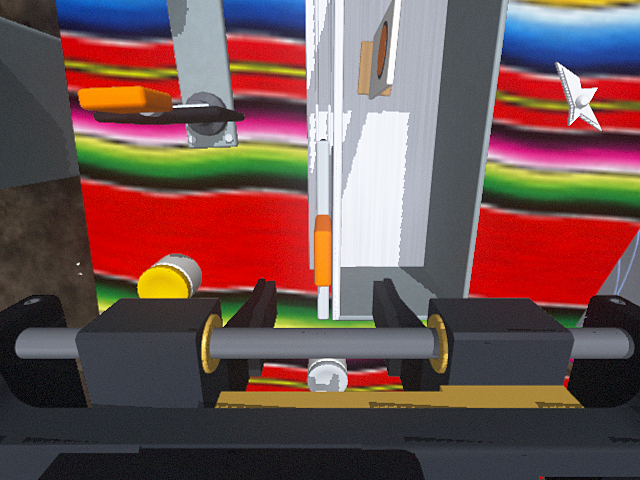

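The door is open: the tab is at (323,250) by the bay's right end and the dot is in clear view. Now to a point above the knob, then turn.

Request:
arm_command(
  targets=[
    [[-0.025,0,0.02,0,0,0],[-0.025,0,0.02,0,-5,0],[-0.026,0,0.017,0,-5,0],[-0.028,0,0.014,0,-5,0],[-0.018,0,0.006,0,-5,0],[0,0,0,0,-7,0],[0,0,0,0,-7,0],[0,0,0,0,-7,0],[0,0,0,0,-7,0],[0,0,0,0,-7,0],[0,0,0,0,-7,0],[0,0,0,0,-7,0]],
  ],
)

```text
time: 8.08
ee_pos: [0.4512, -0.0345, 0.2386]
eef_rot: [0.567, 0.423, -0.423, -0.567]
ft_force: [-0.7, 0.3, -0.8]
width: 0.0872
```

```bash
python3 - <<'E'
from h import *
plan([.45,.003,.149],95.4)
E
```

```text
t 8.0833 pos [ 0.4512 -0.0345  0.2386] F [-0.7  0.3 -0.8] w 0.0872 q [-0.53 -0.1   0.48  1.89  0.05  1.34  1.22]
tool x yaw 73.44 y [ 0.001  0.    -1.   ]
A rotvec deg [ 3.000e-02 -2.196e+01  2.000e-02]
B rotvec deg [-2.0000e-02  1.5804e+02  5.0000e-02]
world d [-0.0012  0.0375 -0.0896] tool d mm [35.6 89.6 11.8] in goal A axes [37.5 89.6 -2.4]
```

Request:
arm_command(
  targets=[
    [[0,0,0,0,-7,0],[0,0,0,0,-7,0],[0,0,0,0,-7,0],[0.018,0,0,0,-1,0],[0.018,0,-0.002,0,0,0],[0,0,0,0,0,0],[0,0,0,0,0,0],[0,0,0,0,0,0]],
  ],
)

```text
time: 8.75
ee_pos: [0.4501, 0.0015, 0.2385]
eef_rot: [0.478, 0.522, -0.522, -0.477]
ft_force: [0.6, -0.1, -0.9]
width: 0.087
```

```bash
python3 - <<'E'
from h import *
plan([.45,.003,.149],95.4)
cv2.imwrite("pics/w7.png",wcam()["pixels"])
from bench import vision
im=vision.camera("top")["pixels"]
cv2.imwrite("pics/t7.png",cv2.resize(im[130:310,200:400],None,fx=3.3,fy=3.3,interpolation=cv2.INTER_CUBIC))
E
```

```text
t 8.75 pos [0.4501 0.0015 0.2385] F [ 0.6 -0.1 -0.9] w 0.087 q [-0.58 -0.1   0.45  1.89  0.04  1.34  1.52]
tool x yaw 95.06 y [ 0. -0. -1.]
A rotvec deg [ 0.01 -0.34 -0.01]
B rotvec deg [1.0000e-02 1.7966e+02 2.0000e-02]
world d [-0.0001  0.0015 -0.0895] tool d mm [ 1.5 89.5  0. ] in goal A axes [ 1.5 89.5 -0. ]
```

View pics/w7.png

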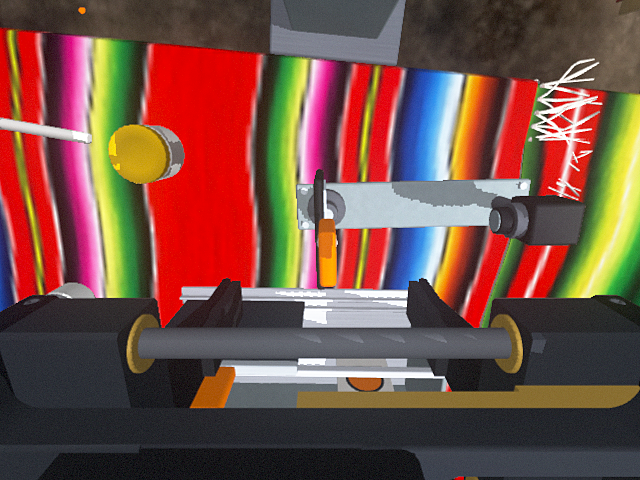

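View pics/t7.png

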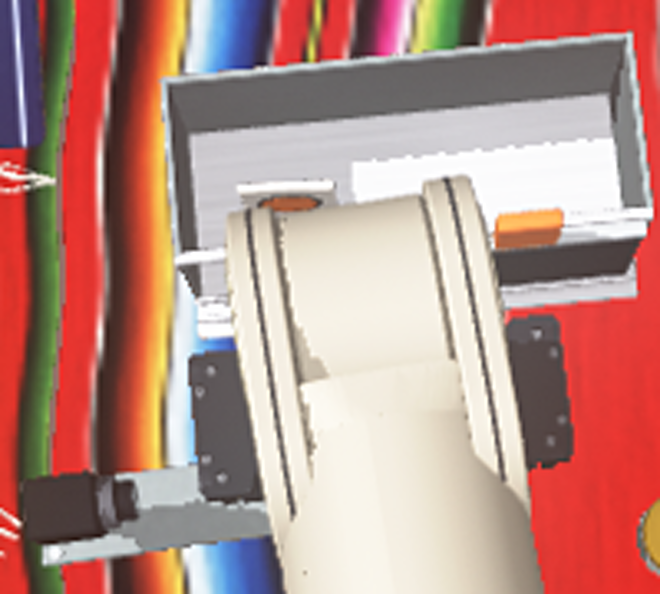

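The knob's top shows at about (328,268), between the fingers. The tape, jar and marker are untouched. I'll cross-check its position.

```bash
python3 - <<'E'
from h import *
c=wcam(); im=c["pixels"]
cv2.imwrite("pics/z8.png",cv2.resize(im[160:310,270:400],None,fx=5,fy=5,interpolation=cv2.INTER_CUBIC)[:600])
cv2.imwrite("pics/z8.png",cv2.resize(im[200:300,280:380],None,fx=6,fy=6,interpolation=cv2.INTER_CUBIC))
print(onz(c,328,268,.187), [proj(c,np.array([.45,.003,z])) for z in (.187,.09)])
for dx in(-.02,.02): print(proj(c,np.array([.45+dx,.003+dx*.094,.187])))
E
```

```text
[0.45372455 0.00436225 0.187     ] [array([326.47394835, 262.6881686 ]), array([325.78192056, 225.54142433])]
[326.30942566 233.92028496]
[326.63005945 289.98522962]
```

View pics/z8.png

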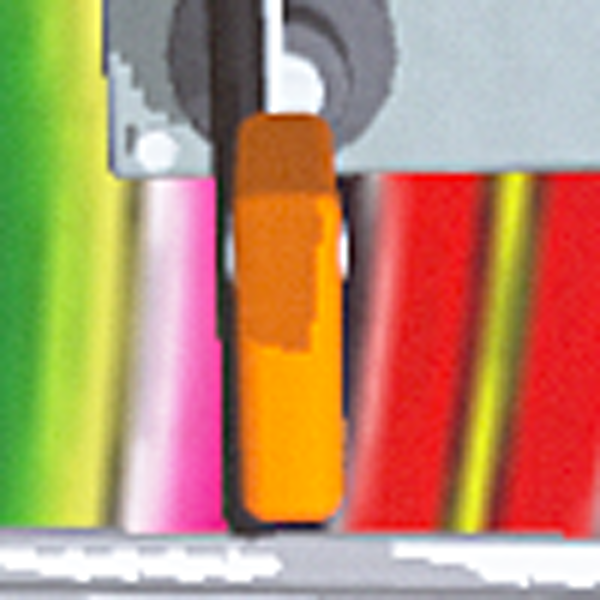

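Request:
arm_command(
  targets=[
    [[0.002,0.01,0.002,0,-0.3,0],[0,0.025,0,0,0,0],[0,0.03,0,0,0,0],[0,0.02,0,0,0,0],[0,0.004,0,0,0,0],[0,0,0,0,0,0]],
  ],
)

```text
time: 9.4
ee_pos: [0.4468, 0.0031, 0.1483]
eef_rot: [-0.475, -0.522, 0.524, 0.476]
ft_force: [-0.7, 0.6, -0.0]
width: 0.0874
```

Request:
arm_command(
  targets=[
    [[0,0,0,0,0,0],[0,0,0,0,0,0],[0,0,0,0,0,0],[0,0,0,0,0,0],[0,0,0,0,0,0],[0,0,0,0,0,0],[0,0,0,0,0,0],[0,0,0,0,0,0],[0,0,0,0,0,0],[0,0,0,0,0,0],[0,0,0,0,0,0],[0,0,0,0,0,0]],
  ],
  hand=0,
  grip_force=25,
)

```text
time: 10.4
ee_pos: [0.4479, 0.0034, 0.1495]
eef_rot: [0.476, 0.523, -0.523, -0.476]
ft_force: [0.3, 0.0, 0.1]
width: 0.0148
```

Request:
arm_command(
  targets=[
    [[0,0,0,0,0,0],[0,0,0,0,0,0],[0,0,0,0,0,0],[0,0,0,0,0,0],[0,0,0,0,0,0],[0,0,0,0,0,0]],
  ],
)

```text
time: 10.9
ee_pos: [0.4479, 0.0033, 0.1495]
eef_rot: [-0.476, -0.523, 0.523, 0.476]
ft_force: [0.7, -2.5, 0.1]
width: 0.0118
```

```bash
python3 - <<'E'
from h import *
plan([.4485,.0035,.149],56.7)
c=wcam();cv2.imwrite("pics/w9.png",c["pixels"])
from bench import readout; print(readout.read_state()["torque"])
E
```

```text
t 10.9 pos [0.4479 0.0033 0.1495] F [ 0.7 -2.5  0.1] w 0.0118 q [-0.58 -0.02  0.47  2.02  0.01  1.14  1.55]
tool x yaw 95.4 y [ 0. -0. -1.]
A rotvec deg [ 0.  38.7 -0. ]
B rotvec deg [  -0.  -141.3   -0. ]
world d [ 0.0006  0.0002 -0.0005] tool d mm [ 0.2  0.5 -0.6] in goal A axes [ 0.5  0.5 -0.4]
[-0.2781801   0.00940839  0.02300025]
```

View pics/w9.png

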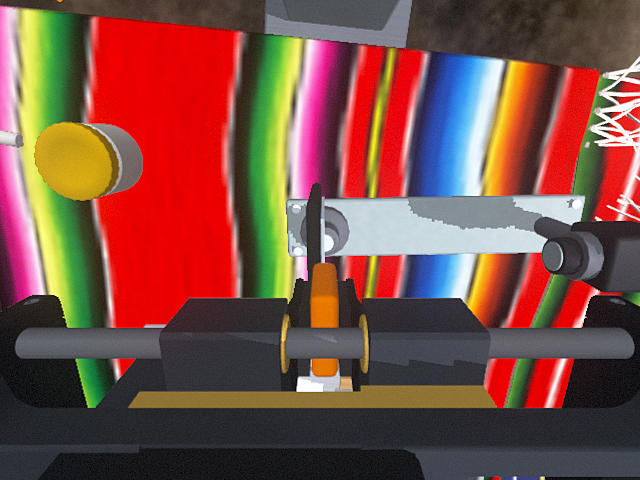

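The knob is held at width 11.8 mm, centred in the jaws at about (325,320). I'll turn it clockwise.

Request:
arm_command(
  targets=[
    [[0,0,0,0,2,0],[0,0,0,0,3.5,0],[0,0,0,0,4,0],[0,0,0,0,4,0],[0,0,0,0,4,0],[0,0,0,0,4,0],[0,0,0,0,4,0],[0,0,0,0,4,0],[0,0,0,0,4,0],[0,0,0,0,3,0],[0,0,0,0,2.2,0],[0,0,0,0,0,0]],
  ],
)

```text
time: 11.95
ee_pos: [0.448, 0.0039, 0.1495]
eef_rot: [-0.622, -0.336, 0.335, 0.623]
ft_force: [1.3, 0.5, -1.6]
width: 0.0117
```

Request:
arm_command(
  targets=[
    [[0,0,0,0,0,0],[0,0,0,0,0,0],[0,0,0,0,0,0],[0,0,0,0,0,0],[0,0,0,0,0,0],[0,0,0,0,0,0]],
  ],
)

```text
time: 12.45
ee_pos: [0.448, 0.0038, 0.1495]
eef_rot: [-0.622, -0.336, 0.336, 0.622]
ft_force: [2.4, 4.0, -4.5]
width: 0.0119
```

```bash
python3 - <<'E'
from h import *
plan([.4485,.0035,.149],56.7)
c=wcam();cv2.imwrite("pics/w10.png",c["pixels"])
from bench import readout,vision
for n in("top","side"): cv2.imwrite(f"pics/{n}10.png",vision.camera(n)["pixels"])
lens=np.array([.434,.166,.09]);print("lens px expected",proj(c,lens))
E
```

```text
t 12.45 pos [0.448  0.0038 0.1495] F [ 2.4  4.  -4.5] w 0.0119 q [-0.57 -0.02  0.46  2.02  0.01  1.14  0.88]
tool x yaw 56.74 y [ 0.     0.001 -1.   ]
A rotvec deg [-0.    0.04  0.04]
B rotvec deg [ 6.0000e-02 -1.7996e+02  0.0000e+00]
world d [ 0.0005 -0.0003 -0.0005] tool d mm [-0.   0.5 -0.6] in goal A axes [-0.   0.5 -0.6]
lens px expected [534.83083694 102.52824785]
```

View pics/w10.png

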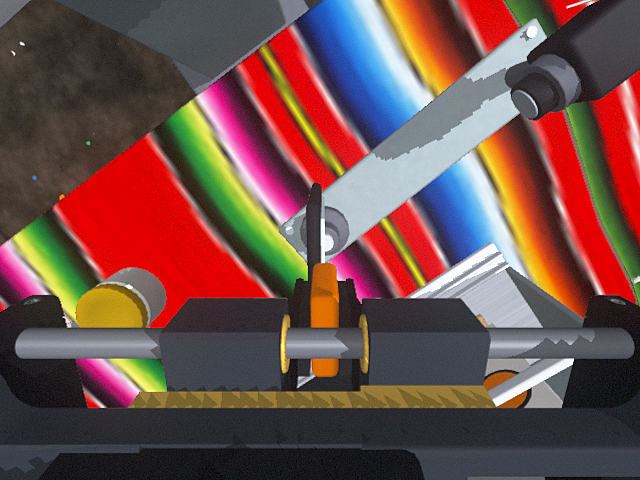

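View pics/side10.png

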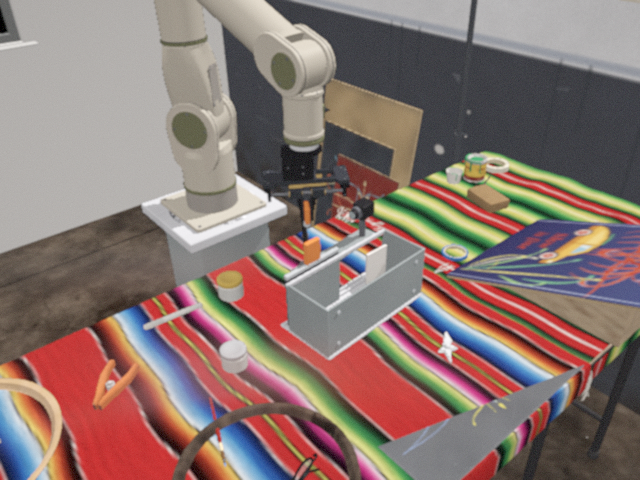

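View pics/top10.png

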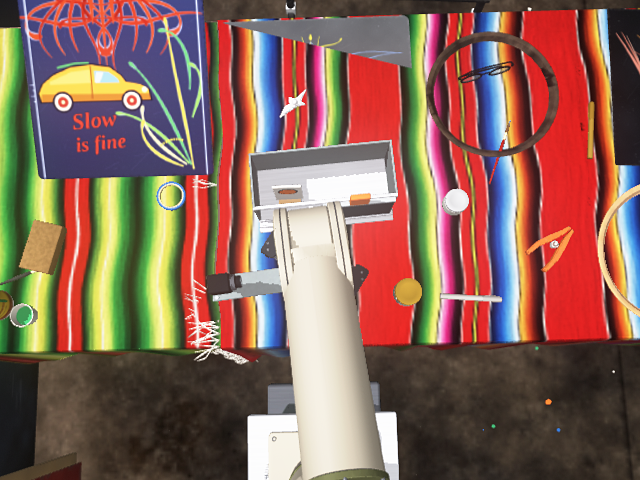

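In the wrist view the mirror moved with the hand: the frame still lines up with the jaws, edge on at (315,215). The lens is at (526,103) and part of the dot is at (507,390). I'll triangulate the lens from the two wrist views and check the angle.

```bash
python3 - <<'E'
from h import *
from bench import vision, readout
c=wcam()
T=vision.camera("top")
def mk(pos,yaw):
    a=np.radians(yaw); x=np.array([np.cos(a),np.sin(a),0]);y=np.array([0,0,-1.]);R=np.c_[x,y,np.cross(x,y)]
    M=c["mount"];Rc=R@M[:3,:3];tc=R@M[:3,3]+pos;d=dict(c);d["R"]=Rc.T;d["t"]=-Rc.T@tc;return d
c9=mk(np.array([.4479,.0033,.1495]),95.4)
lens,e=tri(ray(c9,551,256),ray(c,526,103)); print("lens",lens,e, onz(c,526,103,.09))
s=readout.read_state(); R=Ro.from_quat(s["eef_rot"]).as_matrix(); n=R[:,0]
ax=np.array([s["ee_pos"][0],s["ee_pos"][1],.09])
dot=np.array([.620,.061,.09])
for L in(lens,np.array([.434,.166,.09])):
  for A in (ax,np.array([.4495,.0025,.09])):
    for dy in(0,1.5):
        nn=np.array([n[0],n[1]]); a=np.radians(dy); nn=np.array([nn[0]*np.cos(a)-nn[1]*np.sin(a),nn[0]*np.sin(a)+nn[1]*np.cos(a)]);nn/=np.linalg.norm(nn)
        v=(L-A)[:2];v/=np.linalg.norm(v); sx=2*nn*(nn@v)-v; d=(dot-A)[:2]
        print("range",np.linalg.norm((L-A)[:2]).round(3),"dot in sight x,y",(d@sx).round(4),(sx[0]*d[1]-sx[1]*d[0]).round(4))
E
```

```text
lens [0.4334465  0.16554957 0.08178558] 0.00038281468302730294 [0.43131926 0.16141811 0.09      ]
range 0.162 dot in sight x,y 0.1812 0.0002
range 0.162 dot in sight x,y 0.181 -0.0093
range 0.164 dot in sight x,y 0.1802 0.0034
range 0.164 dot in sight x,y 0.1802 -0.006
range 0.163 dot in sight x,y 0.1812 -0.0005
range 0.163 dot in sight x,y 0.181 -0.0099
range 0.164 dot in sight x,y 0.1802 0.0027
range 0.164 dot in sight x,y 0.1801 -0.0067
```

Every variant puts the dot within 10 mm of the line of sight, against 30 mm allowed. The door is open, and the bystanders look the same in the top view as at the start. I'm handing in.

```bash
python3 -c "
from bench import r,readout
s=readout.read_state();print(s['time'],s['width'],s['joint_vel'].round(4) if hasattr(s['joint_vel'],'round') else s['joint_vel'])
print(r.close_job())"
```

```text
12.7 0.011951196155472119 [-0.0007 -0.0003  0.0017 -0.0013  0.0015 -0.0003  0.0011]
the job is handed in; nothing more can be done
None
```

I handed the job in at 12.7 s with the door open and the gripper still holding the mirror knob. The hand-in gave no verdict.

- **Door:** I gripped the orange tab and slid it about 110 mm to the right. There the force along the track jumped to about 16 N, so I took that as the stop, eased off and let go. Later pictures show the tab at the bay's right end and the dot uncovered.
- **Mirror:** I gripped the knob with 25 N and turned it 38.7° clockwise. At hand-in the arm was still (joint speeds under 0.002 rad/s) and the grip measured 12 mm, matching the knob's thickness. The grasp point was about 3 mm from the knob's centre.
- **Aim:** using my measured lens, axis and dot positions, the dot comes out 0–10 mm sideways of the line of sight, and 30 mm is allowed. The range covers about 1.5° of doubt in the mirror's rest angle. I worked this out from geometry, because the rig camera's own picture can't be viewed.
- **Bystanders:** the jars, tape roll and marker looked unmoved in the last top view; I compared them by eye.

Two checks disagreed slightly. The lens came out 82 mm high against 90 mm stated, and 162–164 mm from the mirror axis against 158 mm. The tab's height from the wrist and top views together was about 6 mm below the stated value, while the side and top views agreed with it. None of these shifts the aim enough to matter.

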